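# Roll a filter canister into its nest with a hand pad

## Task

Pick up the wooden hand pad by its handle and, with its flat sole held level on top of the big steel filter canister lying on the counter, roll the canister over the low yellow rail into the nest, so that it lies square against the black rubber stop. Press just firmly enough to keep it rolling: the thin jacket dents under a hard push (about 25 N), so touch it with nothing but the underside of the pad, never push its flank, lift it or let it run away. Then lay the pad flat back on its green mat and let go, leaving the other stock where it stands.

Things in the scene. Friction and masses are not known exactly. Their poses are not given: they have to be found in the camera images.
- filter: Canister to roll, nearly parallel to the rail: steel cylinder 170 mm long, blue end bands, white middle band, 0.5 to 0.75 kg, too wide to grip. Out of round: 90 mm across one way, 88 mm the other. Origin at its centre, about 44 mm above the counter; x is the cylinder's axis, y, z turn as it rolls. Dents if pressed with over 25 N; 1 mm too deep adds 10 to 20 N: its pose is too coarse to press by position.
- nest: Fixed nest. Origin on the counter under the place for the canister's centre; +y is the direction to roll, x runs along rail and stop. Low yellow rounded rail (radius 18 mm): 290 mm long, 4 mm high, 22 mm wide, crest at y = -27 mm. In the nest the canister lies on the bare counter with about 6 mm play. Yellow strips 4 mm high join rail and stop at x = -142 and +142 mm.
- pad: Hand pad, 0.35 kg: flat board 200 mm (x) by 110 mm (y), 16 mm thick, black rubber underside, dark handle bar on its middle. Origin at the centre of the underside, z up. Its 200 mm side should lie along the rolling direction: the pad moves twice as far as the canister's centre, so the canister wanders backwards along the sole.
- pad_handle (a point): Point in the handle of the pad to grip, 40 mm above the underside. The handle is 28 mm thick (along the pad's x), 100 mm long (along the pad's y) and rises from 16 to 61 mm above the underside. Grip it from above across its thickness.
- nest_stop (a point): Middle of the top edge of the stop's face, 46 mm along y from the nest's origin, 50 mm above the counter. The stop is 300 mm long, 55 mm high, 30 mm thick with a black rubber face.
- mat: Green mat fixed on the counter, 260 mm (x) by 170 mm (y), 4 mm thick, where the pad lies at the start. Origin at the centre of its underside.
- yellow_can: bystander: upright yellow filter, 76 mm across, 136 mm high; origin under its centre
- white_can: bystander: upright white filter, 80 mm across, 116 mm high; origin under its centre
- red_can: bystander: upright red filter, 68 mm across, 106 mm high; origin under its centre
- black_can: bystander: upright black filter, 72 mm across, 96 mm high; origin under its centre
- carton: bystander: cardboard carton 90 x 120 x 70 mm; origin under its centre
- gasket: bystander: flat black rubber ring, 72 mm across, 12 mm high; origin under its centre
- small_carton: bystander: blue carton 60 x 60 x 90 mm; origin under its centre

How it is judged (in metres and radians):
On the way, in this order (a step that is already met when the one before it is completed fails the run):
1. the pad is lifted off its mat (height (world z) of pad above 0.05 m), for 0.1 s.
2. the canister is rolled by the pad's sole on top of it, on its way to the rail (contact force between pad and filter above 1 N and height (world z) of pad above 0.075 m and distance of filter from where it was at the start of the episode above 0.03 m and y of filter in the frame of nest below -0.015 m), for 0.1 s.
3. the canister lies in the nest between rail and stop (y of filter in the frame of nest between -0.012 and 0.008 m and x of filter in the frame of nest between -0.04 and 0.04 m and height (world z) of filter below 0.048 m and angle between the x axis of filter and the x axis of nest, either way round below 0.1 rad), for 0.2 s.
At the end, for the whole second after the job is handed in: The canister is at rest between rail and stop (centre -12 to +8 mm from the nest origin in y, within 40 mm in x, axis within 0.1 rad), on the counter; the pad lies flat (0.08 rad) on its mat, centre within 50 mm of the mat's, released and at rest (all of step 3 and linear speed of each of filter, pad below 0.02 m/s and horizontal distance between pad and mat below 0.05 m and height (world z) of pad below 0.01 m and angle between pad's own z axis and vertical below 0.08 rad); the robot touches nothing.
It fails at once if the pad presses the canister with more than 25 N (contact force between pad and filter above 25 N).
It fails at once if the pad pushes the canister's flank (underside's centre below 75 mm) or is tipped by over 0.2 rad while pressing it (contact force between pad and filter above 1 N and (height (world z) of pad below 0.075 m or angle between pad's own z axis and vertical above 0.2 rad)).
It fails at once if the hand or arm touches the canister (contact force between any of the fingers, the arm and filter above 1 N).
It fails at once if the canister is lifted (centre above 70 mm) or runs away (over 0.5 m/s) (height (world z) of filter above 0.07 m or linear speed of filter above 0.5 m/s).
It fails at once if other stock is shifted by more than 25 mm (distance of any of yellow_can, white_can, red_can, black_can, carton, gasket, small_carton from where it was at the start of the episode above 0.025 m).
It also fails if it takes over 72 s, if anything falls off the work surface, if the arm or the gripper's body presses on something with over 40 N, if the wrist force passes 120 N, or if a joint passes its speed limit or range.

## Robot

A 7-joint arm with a two-finger parallel gripper is mounted at the origin on the work surface. World frame = base frame: x ahead of the robot, y to its left, z up, the work surface at z = 0. Lengths are in mm, angles in rad, forces in N, time in s.
With the tool pointing down it reaches from about 425 to 1025 mm from the base axis. Payload 3.6 kg.
Tool frame: the origin (TCP) lies on the centre line of the jaws, within the pads' length; the fingertips stand 14 mm ahead of it and the grasp point (between the pads) lies 5 mm behind it; x points along the fingers, y is the direction in which the jaws open and shut, and the axes are right-handed (so a half turn about x gives the same grasp; the last joint's range is limited). The gripper opens to 85 mm and grips with 20 to 120 N. Pads are 22 mm wide; open, the fingers measure 114 mm over their backs; the gripper's body (76 mm by 85 mm) begins 54 mm behind the grasp point. The pads swing forward as they close: fully open they stand 13 mm farther back than shut.
Start: joints at [1.097, 0.591, 0.048, 1.609, -0.033, 0.943, -0.034], TCP at [269.458, -673.069, 245.302] pointing down, gripper open.
Joint ranges: [-2.69, 2.69], [-0.47, 2.24], [-1.27, 1.36], [0.19, 2.51], [-1.53, 4.68], [0.08, 2.07], [-3.09, 3.09]. Speed limits (rad/s): [2.57, 2.57, 3.14, 3.14, 3.14, 3.14, 3.14].

## Interface

Orientations are given as a rotation vector (axis times angle).
In Python, from cell import bot, capture, camera_params, models gives the robot as it stands.
- The arm moves only by the shell command python3 -m pendant 'ROWS'. ROWS is JSON, a list of rows, each a list of 7 numbers: the turn, a rotation vector about the tool's x, y, z in rad, then the shift along the tool's x, y, z in mm, then the gripper command: -1 is shut, 1 is fully open, values between are in proportion. A call has exactly 5 rows; each row shifts and turns the commanded pose from where the row before left it, along the tool's axes as they then stand; what a row does not reach is not made up. A row lasts 1/8 s, in which the tool goes at most 62.5 mm and 10.7 degrees, less where a joint would pass 70% of its speed; a pose out of reach is approached as far as the arm can. A call is refused whole if a number of a shift passes 62.5 or a number of a turn 0.188, either way. A call with a gripper value outside its range is refused whole. The fingers move at their own pace and stop on an object; the grip force is fixed at half the most. Time passes only in rows, so rows that do not move let the fingers close, or fill a call up. It gives the time, the measured TCP pose, the force and the opening at its end, in the units of the state.
- bot.observe(): the state, without advancing time (a new reading comes with each control period).
- capture(name): name is "scene" or "side" or "wrist"; returns (picture, depth): 480x640x3 uint8, red, green, blue; 480x640 float32, mm along the optical axis (not along the pixel's ray), 0 where there is no reading.
- camera_params(name): a dict with "mtx" (3x3 intrinsics, pixels), "xyz" and "orientation" of the camera in the world; the wrist camera has in their place "hand_eye" (4x4, takes a point from camera to tool coordinates, whose origin is the TCP and whose axes are the tool frame's). Camera axes: x right, y down, z forward; pixel columns grow to the right and rows downward; lengths in mm; the calibration is good to about 2 mm. A picture is of the moment at which its call begins: read the wrist's pose just before it. camera_params takes no time and is no camera call.
- bot.hand_in(): hands the job in, once; it reports no verdict.
Trained networks look in the newest picture that a camera, given by its name, has taken for a name from the list of things; names that differ only in an ending like _2 or _b are one class to them, and where a whole thing is asked for, a point or a joint stands for the part that bears it (a point fixed in the world has none). Each returns a list of dicts, best first, with "confidence" (0 to 1); they miss things now and then, are a little off and sometimes report something else, mostly with a low value. They report only what shows in the picture. A call takes as long as a camera call.
- models.outline_of(camera, thing): "mask" (480x640 bool, what is visible of it) and "box" ([left, top, width, height] in pixels, round what is visible of it).
- models.pinpoint(camera, thing): "uv" ([column, row] in pixels: a listed point, or the origin of a listed thing).
The state is a dict: "clock": time; "joint_pos": joint angles; "qd": joint speeds; "tau": joint torques, N m; "position": TCP position; "eef_rot": TCP orientation; "wrist_force": force on the tool from outside, world axes, zero at the start; "moment": the same for the moment, N m; "opening": opening from 0.0 (shut) to 1.0 (fully open).
Only numpy, scipy, OpenCV 4.12 (cv2) and the standard library are available. Lean on these libraries where they do the work, as an engineer would, in place of code of your own. Each camera call takes 0.05 s, during which the arm holds its last target. There are 200 camera calls.

## Working session

There is one attempt and no reset: what is moved stays moved. The work goes in short steps, Python scripts to look and compute and a shell command to move; the robot and the scene stay as the last step left them, time stands still between calls to the robot, and variables do not carry over. Pictures are saved under pics/ and viewed, about 8 in all and at most 12, crops included, and the job is handed in when it is done.

```bash
ls; mkdir -p pics; cat > h.py <<'E'
import numpy as np, cv2
from scipy.spatial.transform import Rotation as R
from cell import bot, capture, camera_params, models
def cam(n,s=None):
    p=camera_params(n); K=np.array(p["mtx"])
    if n=="wrist":
        s=s or bot.observe(); T=np.eye(4); T[:3,:3]=R.from_rotvec(s["eef_rot"]).as_matrix(); T[:3,3]=s["position"]
        return K,T@np.array(p["hand_eye"])
    T=np.eye(4); o=np.array(p["orientation"],float)
    T[:3,:3]=o if o.shape==(3,3) else R.from_rotvec(o).as_matrix(); T[:3,3]=p["xyz"]
    return K,T
def cloud(d,K,T,mask):
    v,u=np.nonzero(mask&(d>0)); z=d[v,u]
    P=np.c_[(u-K[0,2])/K[0,0]*z,(v-K[1,2])/K[1,1]*z,z]
    return P@T[:3,:3].T+T[:3,3]
def ray(uv,K,T,h):
    r=T[:3,:3]@np.linalg.inv(K)@np.r_[uv,1]; return T[:3,3]+r*(h-T[2,3])/r[2]
def save(n,im): cv2.imwrite(f"pics/{n}.png",im[:,:,::-1])
E
python3 - <<'E'
from h import *
print(bot.observe()); print(camera_params("scene"))
for c in ("scene","side"):
    K,T=cam(c); im,d=capture(c); save(c+"0",im)
    for t in "filter nest pad mat yellow_can white_can red_can black_can carton gasket small_carton".split():
        o=models.outline_of(c,t)
        if o:
            P=cloud(d,K,T,o[0]["mask"]); print(c,t,round(o[0]["confidence"],2),o[0]["box"],len(P), np.percentile(P,[3,50,97],axis=0).round(0).tolist() if len(P) else "")
    for t,h in (("pad_handle",44),("nest_stop",50),("nest",0),("filter",44)):
        o=models.pinpoint(c,t)
        if o: print(c,t,o[0]["confidence"],o[0]["uv"],ray(o[0]["uv"],K,T,h).round(1))
E
```

```text
pics
{'clock': 0.0, 'joint_pos': array([ 1.0965001 ,  0.59215623,  0.04831151,  1.60983722, -0.03328123,
        0.94268818, -0.03370701]), 'qd': array([ 0.00067846,  0.00027255, -0.0010501 ,  0.00037981, -0.00037093,
        0.00124229, -0.00235959]), 'tau': array([ 1.35174369e-04, -5.48689449e+01,  1.54664565e+00, -1.98120958e+01,
        9.36738448e-03,  8.63375317e-03,  2.68193702e-06]), 'position': array([ 269.1523639 , -672.32573755,  244.10887596]), 'eef_rot': array([ 2.01326436,  0.39048008, -2.01445551]), 'wrist_force': array([-0.21091744,  0.17592682,  0.12056751]), 'moment': array([-0.01948862,  0.01782519,  0.00263851]), 'opening': 1.0012845254503662}
{'mtx': array([[492.28265699,   0.        , 319.83889326],
       [  0.        , 492.28265699, 235.10214875],
       [  0.        ,   0.        ,   1.        ]]), 'xyz': array([1407.7893741 ,  300.0016851 ,  624.78668862]), 'orientation': array([-1.38163371, -1.88320899,  1.0837137 ])}
scene filter 0.88 [259.8, 196.8, 68.3, 67.1] 2719 [[413.0, -129.0, 11.0], [531.0, -69.0, 65.0], [574.0, -31.0, 87.0]]
scene nest 0.95 [289.6,
[... 2053 characters left out ...]
4.0, 107.0]]
side black_can 0.58 [284.6, 399.2, 45.5, 60.0] 2131 [[461.0, -440.0, 17.0], [492.0, -417.0, 90.0], [523.0, -377.0, 98.0]]
side carton 0.93 [383.9, 173.2, 42.4, 57.9] 2217 [[739.0, 53.0, 4.0], [780.0, 86.0, 69.0], [828.0, 171.0, 73.0]]
side gasket 0.67 [193.3, 367.4, 34.5, 36.5] 643 [[292.0, -325.0, 3.0], [323.0, -295.0, 12.0], [357.0, -258.0, 15.0]]
side small_carton 0.67 [350.8, 380.0, 48.0, 54.1] 2029 [[579.0, -413.0, 8.0], [606.0, -394.0, 89.0], [637.0, -354.0, 93.0]]
side pad_handle 0.66 [242.8, 147.2] [399.6 360.4  44. ]
side nest_stop 0.72 [289.4, 218.4] [503.7  77.2  50. ]
side nest 0.65 [285.5, 276.9] [482.3 -53.4   0. ]
side filter 0.8 [284.8, 275.8] [480.7 -82.2  44. ]
```

```bash
python3 - <<'E'
import cv2,numpy as np
a=cv2.imread("pics/scene0.png")[170:390,130:550];b=cv2.imread("pics/side0.png")[110:470,180:480]
a=cv2.resize(a,(800,419));cv2.imwrite("pics/a.png",a)
from h import *
for c in("scene","side"):
    im,d=capture(c);K,T=cam(c)
    # stop top: z 45..62 in nest region; handle top
    P=cloud(d,K,T,np.ones_like(d,bool))
    def f(n,lo,hi):
        Q=P[np.all((P>lo)&(P<hi),axis=1)][:,:].astype(np.float32)
        if len(Q)<20: print(c,n,len(Q));return
        r=cv2.minAreaRect(np.ascontiguousarray(Q[:,:2])); print(c,n,len(Q),Q.mean(0).round(1),[np.round(x,2) for x in r])
    f("stop",(320,20,49),(700,180,62)); f("handle",(300,280,54),(560,460,75)); f("board",(280,270,14),(560,460,27))
    f("filtertop",(360,-170,84),(620,0,98))
E
```

```text
scene stop 869 [527.1  82.8  52.8] [array([509.37,  84.02]), array([ 27.81, 301.63]), np.float64(79.34)]
scene handle 426 [405.3 362.2  61.1] [array([400.12, 361.38]), array([99.15, 32.98]), np.float64(89.24)]
scene board 1526 [444.6 360.5  18.5] [array([399.24, 361.19]), array([109.5, 207.3]), np.float64(89.5)]
scene filtertop 445 [492.6 -83.6  85.8] [array([485.42, -82.48]), array([ 38.58, 174.87]), np.float64(78.83)]
side stop 1279 [508.5  81.5  54.9] [array([506.75,  83.23]), array([ 33.65, 298.4 ]), np.float64(78.37)]
side handle 286 [399.6 353.2  64.9] [array([399.51, 358.88]), array([101.62,  26.97]), np.float64(88.81)]
side board 1750 [398.3 355.1  21.2] [array([398.42, 361.57]), array([117.3 , 200.14]), np.float64(89.31)]
side filtertop 1368 [482.9 -86.3  87.7] [array([482.93, -85.86]), array([ 51.12, 171.01]), np.float64(79.26)]
```

View pics/a.png

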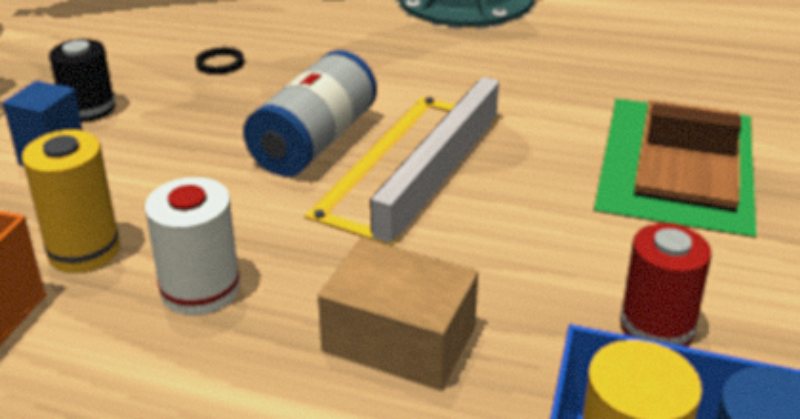

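View pics/side0.png

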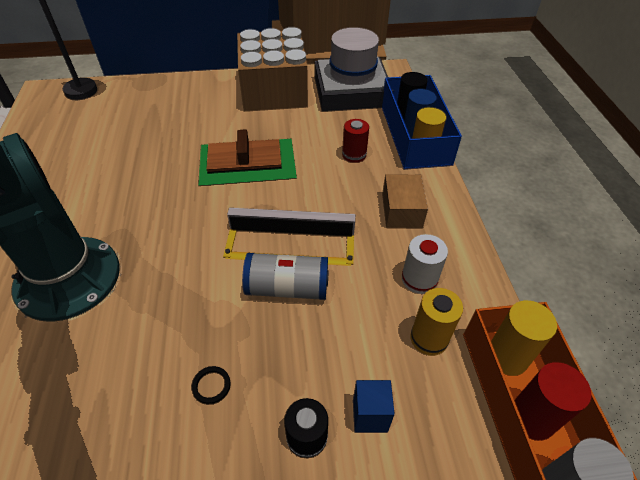

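The scene picture shows the canister before the rail at about (310,110) in the crop. The nest is to its right, and the pad lies on its mat at about (690,150). The side view agrees and gives a clear path.

```bash
cat > st.py <<'E'
from h import *
import sys
s=bot.observe();M=R.from_rotvec(s["eef_rot"]).as_matrix()
print("t",round(s["clock"],2),"pos",s["position"].round(2),"yawY",np.degrees(np.arctan2(M[1,1],M[0,1])).round(2),"xax",M[:,0].round(4),"F",s["wrist_force"].round(2),"M",s["moment"].round(2),"op",round(s["opening"],3),"q",s["joint_pos"].round(2))
if len(sys.argv)>3:  # target x y z yawY -> shift in current tool axes, turn about tool x
    g=np.array([float(a) for a in sys.argv[1:4]]); print("shift",(M.T@(g-s["position"])).round(1))
    if len(sys.argv)>4:
        a=np.radians(float(sys.argv[4]));ex=np.array([0,0,-1.]);ey=np.array([np.cos(a),np.sin(a),0]);G=np.c_[ex,ey,np.cross(ex,ey)]
        print("turn",R.from_matrix(M.T@G).as_rotvec().round(3), "shift in goal axes",(G.T@(g-s["position"])).round(1))
E
python3 st.py 399 361 140 0; python3 st.py 399 361 140 180
```

```text
t 1.7 pos [ 269.43 -673.07  245.31] yawY -68.18 xax [-0. -0. -1.] F [-0.   -0.56 -0.09] M [ 0.03  0.01 -0.04] op 1.003 q [ 1.1   0.59  0.05  1.61 -0.03  0.94 -0.03]
shift [ 105.3 -911.8 -504.6]
turn [-1.19  0.    0.  ] shift in goal axes [  105.3   129.6 -1034.1]
t 1.7 pos [ 269.43 -673.07  245.31] yawY -68.18 xax [-0. -0. -1.] F [-0.   -0.56 -0.09] M [ 0.03  0.01 -0.04] op 1.003 q [ 1.1   0.59  0.05  1.61 -0.03  0.94 -0.03]
shift [ 105.3 -911.8 -504.6]
turn [ 1.952  0.    -0.   ] shift in goal axes [ 105.3 -129.6 1034.1]
```

```bash
python3 -m pendant '[[-0.17,0,0,0,0,0,1],[-0.17,0,0,0,0,0,1],[-0.17,0,0,0,0,0,1],[-0.17,0,0,0,0,0,1],[-0.17,0,0,0,0,0,1]]'
python3 -m pendant '[[-0.17,0,0,0,0,0,1],[-0.158,0,0,0,0,0,1],[0,0,0,0,27,-54,1],[0,0,0,0,27,-54,1],[0,0,0,0,27,-54,1]]'
python3 -m pendant '[[0,0,0,0,27,-54,1],[0,0,0,0,27,-54,1],[0,0,0,0,27,-54,1],[0,0,0,0,27,-54,1],[0,0,0,0,27,-54,1]]'
python3 -m pendant '[[0,0,0,0,27,-54,1],[0,0,0,0,27,-54,1],[0,0,0,0,27,-54,1],[0,0,0,0,0,-54,1],[0,0,0,0,-20,-55,1]]'
python3 st.py 399.5 361 140 -0.7
```

```text
clock: 2.33
position: [269.3, -673.1, 245.4]
eef_rot: [1.451, 1.032, -1.451]
wrist_force: [-0.3, -0.7, -0.4]
opening: 0.998
clock: 2.95
position: [353.1, -510.7, 245.5]
eef_rot: [1.219, 1.202, -1.218]
wrist_force: [0.9, -0.4, -0.0]
opening: 0.999
clock: 3.58
position: [491.5, -242.2, 245.7]
eef_rot: [1.218, 1.202, -1.218]
wrist_force: [1.1, -0.8, -0.8]
opening: 0.998
clock: 4.2
position: [556.6, 28.7, 245.6]
eef_rot: [1.22, 1.202, -1.216]
wrist_force: [1.1, 1.1, 0.8]
opening: 1.001
t 4.2 pos [556.56  28.72 245.61] yawY -0.71 xax [ 0.0026  0.001  -1.    ] F [1.06 1.15 0.77] M [ 0.08  0.   -0.04] op 1.001 q [ 0.16  0.4  -0.39  1.98  0.21  0.79 -0.35]
shift [ 105.5 -161.4 -330.2]
turn [-0.    -0.001 -0.003] shift in goal axes [ 105.6 -161.1 -330.3]
```

```bash
python3 -m pendant '[[0,0,0,10,-26,-55,1],[0,0,0,10,-27,-55,1],[0,0,0,15,-27,-54,1],[0,0,0,15,-27,-54,1],[0,0,0,15,-27,-54,1]]'
python3 -m pendant '[[0,0,0,20,-27,-54,1],[0,0,0,20,0,0,1],[0,0,0,0,0,0,1],[0,0,0,0,0,0,1],[0,0,0,0,0,0,1]]'
python3 - <<'E'
from h import *
s=bot.observe();im,d=capture("wrist");save("w1",im);K,T=cam("wrist",s)
P=cloud(d,K,T,np.ones_like(d,bool))
for n,lo,hi in(("handle",(330,280,55),(470,440,75)),("board",(280,280,14),(520,440,28))):
    Q=P[np.all((P>lo)&(P<hi),axis=1)].astype(np.float32); print(n,len(Q),Q.mean(0) if len(Q) else 0,cv2.minAreaRect(np.ascontiguousarray(Q[:,:2])) if len(Q) else 0)
E
python3 st.py 399.5 361 43 -0.7
```

```text
clock: 4.82
position: [423.7, 301.8, 180.2]
eef_rot: [1.22, 1.203, -1.217]
wrist_force: [0.7, 0.6, 0.2]
opening: 1.002
clock: 5.45
position: [399.4, 352.9, 141.5]
eef_rot: [1.221, 1.202, -1.218]
wrist_force: [-0.7, -0.2, -0.8]
opening: 1.0
handle 6761 [399.3512  366.9542   63.69979] ((399.2866516113281, 362.8855285644531), (99.08393096923828, 28.06068229675293), 89.21186065673828)
board 32682 [399.3383  366.7724   19.11222] ((399.4543762207031, 362.0968933105469), (110.35762786865234, 200.64300537109375), 89.1559066772461)
t 5.5 pos [399.29 352.95 141.46] yawY -0.81 xax [ 1.4e-03  7.0e-04 -1.0e+00] F [-0.46 -0.49  0.6 ] M [ 0.03 -0.    0.02] op 0.997 q [-0.55  0.52 -0.35  2.11  0.33  0.56 -1.15]
shift [98.5 -0.  -8. ]
turn [-0.002 -0.001 -0.001] shift in goal axes [98.5  0.1 -8.1]
```

View pics/w1.png

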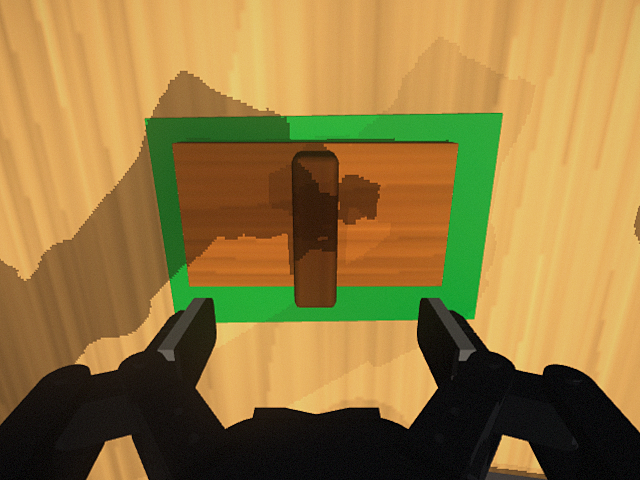

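The wrist picture shows the handle centred between the jaws at about (316,230), with the fingers clear on both sides. Next I descend and grip.

```bash
python3 -m pendant '[[0,0,0,25,0,-9,1],[0,0,0,25,0,0,1],[0,0,0,25,0,0,1],[0,0,0,15,0,0,1],[0,0,0,8.5,0,0,1]]'
python3 -m pendant '[[0,0,0,0,0,0,1],[0,0,0,0,0,0,-1],[0,0,0,0,0,0,-1],[0,0,0,0,0,0,-1],[0,0,0,0,0,0,-1]]'
python3 -m pendant '[[0,0,0,0,0,0,-1],[0,0,0,0,0,0,-1],[0,0,0,0,0,0,-1],[0,0,0,0,0,0,-1],[0,0,0,0,0,0,-1]]'
python3 st.py
```

```text
clock: 6.12
position: [398.7, 362.3, 41.8]
eef_rot: [1.219, 1.203, -1.218]
wrist_force: [0.0, -1.0, -0.5]
opening: 0.999
clock: 6.75
position: [398.7, 362.9, 42.7]
eef_rot: [1.219, 1.203, -1.217]
wrist_force: [0.2, 0.4, 3.9]
opening: 0.314
clock: 7.38
position: [398.7, 362.9, 42.7]
eef_rot: [1.219, 1.203, -1.217]
wrist_force: [-0.2, 0.3, 6.5]
opening: 0.319
t 7.38 pos [398.67 362.87  42.68] yawY -0.68 xax [ 8.e-04  6.e-04 -1.e+00] F [-0.17  0.25  6.46] M [-0.09  0.07 -0.  ] op 0.319 q [-0.65  0.69 -0.23  2.14  0.44  0.36 -1.26]
```

```bash
python3 -m pendant '[[0,0,0,-10,0,0,-1],[0,0,0,-30,0,0,-1],[0,0,0,-35,0,0,-1],[0,0,0,-35,0,0,-1],[0,0,0,-10,0,0,-1]]'
python3 -m pendant '[[-0.17,0,0,0,0,0,-1],[-0.17,0,0,0,0,0,-1],[-0.17,0,0,0,0,0,-1],[-0.17,0,0,0,0,0,-1],[-0.17,0,0,0,0,0,-1]]'
python3 -m pendant '[[-0.18,0,0,0,0,0,-1],[-0.18,0,0,0,0,0,-1],[-0.179,0,0,0,0,0,-1],[0,0,0,0,0,0,-1],[0,0,0,0,0,0,-1]]'
python3 st.py 474 -135.5 162 78.9
python3 - <<'E'
from h import *
for c in("scene","side"):
    K,T=cam(c);im,d=capture(c);h=cv2.cvtColor(im,cv2.COLOR_RGB2HSV)
    P=cloud(d,K,T,(h[:,:,0]>45)&(h[:,:,0]<75)&(h[:,:,1]>120));Q=P[np.all((P>(220,220,-10))&(P<(600,480,15)),axis=1)].astype(np.float32)
    print("mat",c,len(Q),cv2.minAreaRect(np.ascontiguousarray(Q[:,:2])))
    o=models.outline_of(c,"pad");P=cloud(d,K,T,o[0]["mask"]);P=P[P[:,2]>90];Q=P[P[:,2]<150].astype(np.float32);print("pad",o[0]["confidence"],cv2.minAreaRect(np.ascontiguousarray(Q[:,:2])),np.percentile(P[:,2],[2,50,98]))
    save(c+"1",im)
E
```

```text
clock: 8.0
position: [398.8, 362.9, 163.9]
eef_rot: [1.221, 1.203, -1.216]
wrist_force: [1.1, 1.2, -4.3]
opening: 0.319
clock: 8.62
position: [397.6, 361.3, 160.7]
eef_rot: [0.567, 1.496, -0.571]
wrist_force: [-0.5, 0.5, -3.3]
opening: 0.318
clock: 9.25
position: [398.0, 361.9, 161.4]
eef_rot: [0.153, 1.566, -0.155]
wrist_force: [0.5, -0.6, -3.3]
opening: 0.32
t 9.25 pos [398.04 361.92 161.42] yawY 78.74 xax [-0.0011 -0.0011 -1.    ] F [ 0.52 -0.56 -3.32] M [ 0.02 -0.01 -0.02] op 0.32 q [-0.27  0.58 -0.76  2.07  0.61  0.72 -0.05]
shift [-1.000e-01 -4.730e+02  1.716e+02]
turn [-0.003 -0.001  0.001] shift in goal axes [  -0.6 -473.5  170.3]
mat scene 4718 ((407.056884765625, 350.82598876953125), (263.3178405761719, 168.0813446044922), 0.06792741268873215)
pad 0.65 ((398.4813537597656, 360.58544921875), (200.11257934570312, 117.4793472290039), 78.65519714355469) [122.80645739 136.743402   182.21831887]
mat side 3592 ((405.38092041015625, 351.65576171875), (261.6682434082031, 179.08151245117188), 0.667222797870636)
pad 0.76 ((398.0527648925781, 360.29742431640625), (205.9505615234375, 110.63479614257812), 78.5601577758789) [127.11263658 141.03083225 186.24680645]
```

```bash
python3 -m pendant '[[0,0,0,0,-47,17,-1],[0,0,0,0,-47,17,-1],[0,0,0,0,-47,17,-1],[0,0,0,0,-47,17,-1],[0,0,0,0,-47,17,-1]]'
python3 -m pendant '[[0,0,0,0,-48,17,-1],[0,0,0,0,-48,17,-1],[0,0,0,0,-48,17,-1],[0,0,0,0,-47,17,-1],[0,0,0,0,-47,17,-1]]'
python3 -m pendant '[[0,0,0,15,0,0,-1],[0,0,0,0,0,0,-1],[0,0,0,0,0,0,-1],[0,0,0,0,0,0,-1],[0,0,0,0,0,0,-1]]'
python3 st.py 474 -135.5 130 78.9
python3 - <<'E'
from h import *
K,T=cam("side");im,d=capture("side");save("side2",cv2.resize(im[180:360,180:420],(800,600)))
P=cloud(d,K,T,np.ones_like(d,bool));Q=P[np.all((P>(330,-260,105))&(P<(620,0,150)),axis=1)].astype(np.float32);print(cv2.minAreaRect(np.ascontiguousarray(Q[:,:2])))
A=np.c_[Q[:,:2],np.ones(len(Q))];m=np.abs(Q[:,2]-np.median(Q[:,2]))<6;print(np.median(Q[:,2]),np.linalg.lstsq(A[m],Q[m,2],rcond=None)[0])
E
```

```text
clock: 10.07
position: [436.9, 114.2, 162.5]
eef_rot: [0.152, 1.564, -0.152]
wrist_force: [1.8, 0.1, -2.6]
opening: 0.317
clock: 10.7
position: [474.5, -136.0, 162.5]
eef_rot: [0.152, 1.564, -0.153]
wrist_force: [1.6, 0.2, -2.3]
opening: 0.319
clock: 11.32
position: [474.3, -133.5, 147.5]
eef_rot: [0.151, 1.565, -0.151]
wrist_force: [-0.9, -0.1, -3.0]
opening: 0.319
t 11.32 pos [ 474.32 -133.52  147.52] yawY 78.99 xax [ 6.e-04 -2.e-04 -1.e+00] F [-0.91 -0.08 -3.  ] M [0.01 0.02 0.03] op 0.319 q [ 0.75  0.56 -0.77  2.18  0.66  0.65  0.89]
shift [17.5 -2.   0.1]
turn [0.002 0.001 0.   ] shift in goal axes [17.5 -2.   0.1]
((474.2827453613281, -133.2111358642578), (203.96261596679688, 110.15359497070312), 78.87449645996094)
125.63292 [-8.47176963e-04  2.76120639e-03  1.26422591e+02]
```

View pics/side2.png

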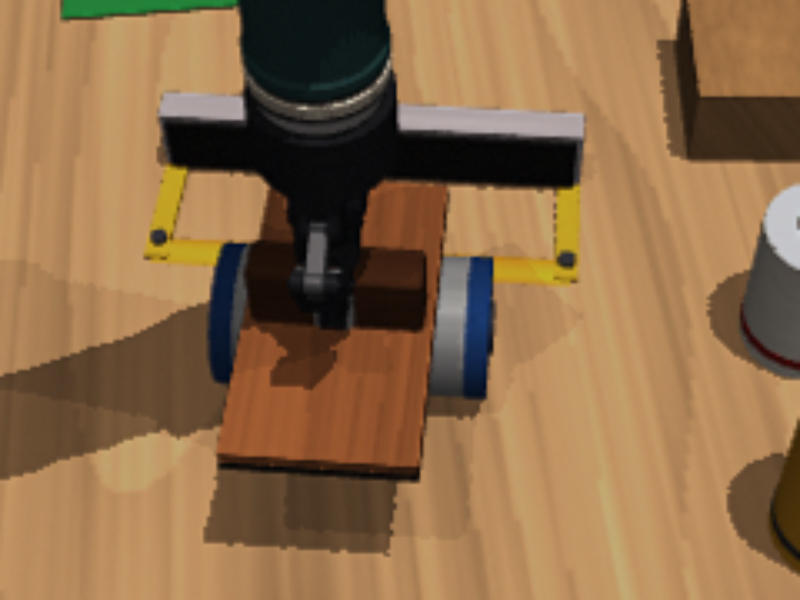

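The pad is level (tilt about 0.003), square over the canister and well ahead of contact. Next I approach it gently.

```bash
python3 -m pendant '[[0,0,0,7,0,0,-1],[0,0,0,6,0,0,-1],[0,0,0,3,0,0,-1],[0,0,0,0.5,0,0,-1],[0,0,0,0,0,0,-1]]'
python3 -m pendant '[[0,0,0,0.3,0,0,-1],[0,0,0,0.3,0,0,-1],[0,0,0,0.2,0,0,-1],[0,0,0,0,0,0,-1],[0,0,0,0,0,0,-1]]'; python3 st.py
```

```text
clock: 12.0
position: [474.2, -134.3, 130.6]
eef_rot: [0.152, 1.565, -0.152]
wrist_force: [-1.0, -0.3, -3.8]
opening: 0.317
clock: 12.62
position: [474.1, -134.4, 129.8]
eef_rot: [0.152, 1.565, -0.152]
wrist_force: [-0.1, 0.4, -3.1]
opening: 0.315
t 12.62 pos [ 474.09 -134.36  129.85] yawY 78.9 xax [ 0. -0. -1.] F [-0.1   0.35 -3.1 ] M [-0.   -0.04 -0.04] op 0.315 q [ 0.73  0.59 -0.73  2.19  0.7   0.61  0.85]
```

```bash
python3 -m pendant '[[0,0,0,0.3,0,0,-1],[0,0,0,0.3,0,0,-1],[0,0,0,0.2,0,0,-1],[0,0,0,0,0,0,-1],[0,0,0,0,0,0,-1]]'; python3 st.py
```

```text
clock: 13.25
position: [474.1, -134.3, 129.1]
eef_rot: [0.152, 1.565, -0.152]
wrist_force: [-0.2, -0.1, -3.2]
opening: 0.319
t 13.25 pos [ 474.07 -134.35  129.05] yawY 78.9 xax [ 0.  0. -1.] F [-0.21 -0.08 -3.21] M [0.05 0.01 0.01] op 0.319 q [ 0.72  0.59 -0.73  2.19  0.7   0.61  0.85]
```

```bash
python3 -m pendant '[[0,0,0,0.2,0,0,-1],[0,0,0,0.2,0,0,-1],[0,0,0,0,0,0,-1],[0,0,0,0,0,0,-1],[0,0,0,0,0,0,-1]]'; python3 st.py
```

```text
clock: 13.88
position: [474.1, -134.4, 128.6]
eef_rot: [0.152, 1.565, -0.152]
wrist_force: [0.9, -0.3, -2.7]
opening: 0.317
t 13.88 pos [ 474.07 -134.35  128.65] yawY 78.9 xax [-0. -0. -1.] F [ 0.88 -0.31 -2.71] M [ 0.01  0.01 -0.  ] op 0.317 q [ 0.72  0.59 -0.73  2.19  0.7   0.61  0.85]
```

```bash
python3 -m pendant '[[0,0,0,0.3,0,0,-1],[0,0,0,0.3,0,0,-1],[0,0,0,0,0,0,-1],[0,0,0,0,0,0,-1],[0,0,0,0,0,0,-1]]'; python3 st.py
```

```text
clock: 14.5
position: [474.1, -134.3, 128.0]
eef_rot: [0.152, 1.565, -0.152]
wrist_force: [0.1, -0.5, -4.1]
opening: 0.319
t 14.5 pos [ 474.05 -134.34  128.04] yawY 78.9 xax [-0. -0. -1.] F [ 0.07 -0.51 -4.06] M [-0.   -0.04  0.03] op 0.319 q [ 0.72  0.59 -0.73  2.19  0.71  0.61  0.85]
```

```bash
python3 -m pendant '[[0,0,0,0.2,0,0,-1],[0,0,0,0.2,0,0,-1],[0,0,0,0,0,0,-1],[0,0,0,0,0,0,-1],[0,0,0,0,0,0,-1]]'; python3 st.py
```

```text
clock: 15.12
position: [474.1, -134.3, 127.6]
eef_rot: [0.152, 1.565, -0.152]
wrist_force: [0.4, 0.1, -3.1]
opening: 0.316
t 15.12 pos [ 474.06 -134.34  127.64] yawY 78.9 xax [-0.  0. -1.] F [ 0.35  0.12 -3.13] M [ 0.03 -0.03  0.02] op 0.316 q [ 0.72  0.59 -0.73  2.19  0.71  0.61  0.85]
```

```bash
python3 -m pendant '[[0,0,0,0.3,0,0,-1],[0,0,0,0.3,0,0,-1],[0,0,0,0,0,0,-1],[0,0,0,0,0,0,-1],[0,0,0,0,0,0,-1]]'; python3 st.py
```

```text
clock: 15.75
position: [474.1, -134.4, 127.1]
eef_rot: [0.152, 1.565, -0.152]
wrist_force: [0.1, -0.1, -3.6]
opening: 0.316
t 15.75 pos [ 474.07 -134.37  127.05] yawY 78.9 xax [-0. -0. -1.] F [ 0.06 -0.14 -3.56] M [ 0.   -0.01 -0.01] op 0.316 q [ 0.72  0.59 -0.73  2.19  0.71  0.61  0.85]
```

```bash
python3 -m pendant '[[0,0,0,0.2,0,0,-1],[0,0,0,0.1,0,0,-1],[0,0,0,0,0,0,-1],[0,0,0,0,0,0,-1],[0,0,0,0,0,0,-1]]'; python3 st.py
```

```text
clock: 16.38
position: [474.0, -134.3, 126.7]
eef_rot: [0.152, 1.565, -0.152]
wrist_force: [0.6, -0.1, -4.0]
opening: 0.318
t 16.38 pos [ 474.05 -134.34  126.73] yawY 78.9 xax [-1.e-04  0.e+00 -1.e+00] F [ 0.55 -0.11 -3.99] M [-0.   -0.02 -0.03] op 0.318 q [ 0.72  0.59 -0.73  2.19  0.71  0.61  0.85]
```

```bash
python3 -m pendant '[[0,0,0,0.2,0,0,-1],[0,0,0,0.3,0,0,-1],[0,0,0,0,0,0,-1],[0,0,0,0,0,0,-1],[0,0,0,0,0,0,-1]]'; python3 st.py
```

```text
clock: 17.0
position: [474.2, -134.1, 126.6]
eef_rot: [0.152, 1.565, -0.152]
wrist_force: [-3.1, -0.1, 5.9]
opening: 0.321
t 17.0 pos [ 474.16 -134.13  126.57] yawY 78.9 xax [ 3.e-04 -0.e+00 -1.e+00] F [-3.1  -0.09  5.85] M [0.54 0.46 0.02] op 0.321 q [ 0.72  0.59 -0.73  2.19  0.71  0.61  0.85]
```

```bash
python3 -m pendant '[[0,0,0,0.2,0,0,-1],[0,0,0,0.2,0,0,-1],[0,0,0,0,0,0,-1],[0,0,0,0,0,0,-1],[0,0,0,0,0,0,-1]]'; python3 st.py
```

```text
clock: 17.62
position: [474.2, -134.0, 126.5]
eef_rot: [0.152, 1.565, -0.152]
wrist_force: [-2.4, 0.3, 8.3]
opening: 0.318
t 17.62 pos [ 474.23 -133.97  126.53] yawY 78.9 xax [ 5.e-04 -1.e-04 -1.e+00] F [-2.4   0.29  8.3 ] M [0.73 0.61 0.  ] op 0.318 q [ 0.72  0.59 -0.73  2.19  0.71  0.6   0.85]
```

Contact. The moment puts the load at the pad's edge nearest the robot, so the sole is slightly tilted about the roll direction. I'll level it and track the load centroid.

```bash
cat > ct.py <<'E'
from h import *
W=3.4
def f():
    s=bot.observe();M=R.from_rotvec(s["eef_rot"]).as_matrix();F=s["wrist_force"]+[0,0,W];m=s["moment"];N=F[2]
    r=np.array([-m[1]-38*F[0],m[0]-38*F[1]])/max(N,1)
    ey=M[:2,1];ez=M[:2,2]
    n=np.array([496.2,23.6]);a=np.array([.193,.981])
    print("t %.2f N %.1f Froll %.1f Flat %.1f | contact at roll %.0f lat %.0f | pos %s pad y_nest %.1f tilt y %.4f z %.4f"%(s["clock"],N,F[:2]@ey,F[:2]@ez,r@ey,r@ez,s["position"].round(2),(s["position"][:2]-n)@a,M[2,1],M[2,2]))
f()
E
python3 ct.py; python3 -m pendant '[[0,0.003,0,0,0,0,-1],[0,0.003,0,0,0,0,-1],[0,0,0,0,0,0,-1],[0,0,0,0,0,0,-1],[0,0,0,0,0,0,-1]]'; python3 ct.py
```

```text
t 17.62 N 11.7 Froll -0.2 Flat -2.4 | contact at roll 1 lat 8 | pos [ 474.23 -133.97  126.53] pad y_nest -158.8 tilt y -0.0001 z 0.0005
clock: 18.25
position: [474.4, -133.8, 126.5]
eef_rot: [0.152, 1.57, -0.151]
wrist_force: [-3.5, 1.2, 9.4]
opening: 0.324
t 18.25 N 12.8 Froll 0.5 Flat -3.7 | contact at roll -1 lat 11 | pos [ 474.42 -133.83  126.55] pad y_nest -158.6 tilt y 0.0002 z -0.0049
```

```bash
sed -i 's/-m\[1\]-38/-1000*m[1]-38/;s/m\[0\]-38/1000*m[0]-38/' ct.py; python3 ct.py;  python3 -m pendant '[[0,0.003,0,-0.2,0,0,-1],[0,0.003,0,0,0,0,-1],[0,0,0,0,0,0,-1],[0,0,0,0,0,0,-1],[0,0,0,0,0,0,-1]]'; python3 ct.py
```

```text
t 18.25 N 12.8 Froll 0.5 Flat -3.7 | contact at roll 44 lat -27 | pos [ 474.42 -133.83  126.55] pad y_nest -158.6 tilt y 0.0002 z -0.0049
clock: 18.88
position: [474.6, -133.8, 126.7]
eef_rot: [0.152, 1.576, -0.15]
wrist_force: [-4.2, 0.4, 8.3]
opening: 0.32
t 18.88 N 11.7 Froll -0.4 Flat -4.2 | contact at roll 50 lat -9 | pos [ 474.64 -133.82  126.75] pad y_nest -158.6 tilt y 0.0004 z -0.0104
```

```bash
python3 -m pendant '[[0,0.003,0,-0.2,0,-0.2,-1],[0,0,0,-0.1,0.5,-0.2,-1],[0,0,0,0,1,0,-1],[0,0,0,0,1,0,-1],[0,0,0,0,0,0,-1]]'; python3 ct.py
```

```text
clock: 19.5
position: [475.1, -131.5, 126.9]
eef_rot: [0.153, 1.578, -0.15]
wrist_force: [-2.1, -0.2, 5.6]
opening: 0.319
t 19.50 N 9.0 Froll -0.6 Flat -2.1 | contact at roll 48 lat -3 | pos [ 475.14 -131.46  126.93] pad y_nest -156.2 tilt y 0.0006 z -0.0128
```

```bash
python3 -m pendant '[[0,0,0,0,2,0,-1],[0,0,0,0,2,0,-1],[0,0,0,0,2,0,-1],[0,0,0,0,2,0,-1],[0,0,0,0,2,0,-1]]'; python3 ct.py
```

```text
clock: 20.12
position: [477.0, -121.7, 127.1]
eef_rot: [0.153, 1.578, -0.151]
wrist_force: [-3.2, 0.4, 7.8]
opening: 0.32
t 20.12 N 11.2 Froll -0.2 Flat -3.2 | contact at roll 35 lat -10 | pos [ 476.99 -121.68  127.12] pad y_nest -146.2 tilt y 0.0002 z -0.0128
```

```bash
python3 -m pendant '[[0,0,0,-0.1,2,-0.1,-1],[0,0,0,-0.1,2,-0.1,-1],[0,0,0,-0.1,2,0,-1],[0,0,0,0,2,0,-1],[0,0,0,0,2,0,-1]]'; python3 ct.py
python3 - <<'E'
from h import *
for c in("side","scene"):
    K,T=cam(c);im,d=capture(c);o=models.outline_of(c,"filter");P=cloud(d,K,T,o[0]["mask"]);print(c,o[0]["confidence"],cv2.minAreaRect(np.ascontiguousarray(P[(P[:,2]>25)&(P[:,2]<90)][:,:2].astype(np.float32))))
    p=models.pinpoint(c,"filter");print(ray(p[0]["uv"],K,T,44) if p else 0)
E
```

```text
clock: 20.75
position: [478.8, -111.9, 127.4]
eef_rot: [0.153, 1.578, -0.151]
wrist_force: [-2.5, 0.7, 7.2]
opening: 0.322
t 20.75 N 10.6 Froll 0.2 Flat -2.5 | contact at roll 27 lat -5 | pos [ 478.83 -111.91  127.38] pad y_nest -136.3 tilt y 0.0002 z -0.0127
side 0.67 ((485.03955078125, -78.81910705566406), (78.80690002441406, 173.0938262939453), 79.4657974243164)
[ 745.10123506 -263.81292253   44.        ]
scene 0.9 ((511.4949951171875, -42.30000305175781), (82.13162231445312, 190.64341735839844), 52.08540344238281)
[484.60856131 -70.17319033  44.        ]
```

```bash
cat > fl.py <<'E'
from h import *
n=np.array([496.2,23.6]);a=np.array([.193,.981]);b=np.array([.981,-.193])
from scipy.optimize import least_squares
for c in("side","scene"):
    K,T=cam(c);im,d=capture(c);P=cloud(d,K,T,np.ones_like(d,bool))
    y=(P[:,:2]-n)@a;x=(P[:,:2]-n)@b;z=P[:,2]
    m=(abs(x)<110)&(y>-170)&(y<-20)&(z>12)&(z<82); 
    for side in((0,)):
        yy,zz,xx=y[m],z[m],x[m]
        # points on the round flank: fit centre y (with skew) for radius 44.5
        g=lambda p:np.hypot(yy-p[0]-p[1]*xx,zz-p[2])-44.5
        r=least_squares(g,[-80,0,44.5],loss="soft_l1",f_scale=1.5); print(c,m.sum(),"y %.1f skew %.3f z %.1f"%tuple(r.x),"x",np.percentile(xx,[2,98]).round(0),"res",np.median(abs(r.fun)).round(2))
E
python3 fl.py;python3 -m pendant '[[0,0,0,0,2,0,-1],[0,0,0,0,2,0,-1],[0,0,0,-0.1,2,0,-1],[0,0,0,0,2,0,-1],[0,0,0,-0.1,2,0,-1]]'; python3 ct.py; python3 fl.py
```

```text
side 621 y -95.8 skew 0.008 z 44.7 x [-76.  95.] res 0.86
scene 1602 y -96.1 skew 0.007 z 40.3 x [-68.  98.] res 2.02
clock: 21.78
position: [480.7, -102.1, 127.6]
eef_rot: [0.153, 1.578, -0.151]
wrist_force: [-3.0, 0.1, 6.8]
opening: 0.319
t 21.77 N 10.2 Froll -0.4 Flat -2.9 | contact at roll 28 lat -2 | pos [ 480.71 -102.05  127.63] pad y_nest -126.3 tilt y 0.0001 z -0.0127
side 626 y -90.9 skew 0.007 z 44.9 x [-76.  95.] res 0.99
scene 1557 y -91.0 skew 0.009 z 40.2 x [-66.  98.] res 2.3
```

```bash
python3 -m pendant '[[0,0,0,-0.1,3,0,-1],[0,0,0,0,3,-0.1,-1],[0,0,0,-0.1,3,0,-1],[0,0,0,0,3,-0.1,-1],[0,0,0,0,3,0,-1]]'; python3 ct.py
```

```text
clock: 22.5
position: [483.5, -87.2, 127.9]
eef_rot: [0.153, 1.578, -0.151]
wrist_force: [-2.3, -0.2, 8.4]
opening: 0.321
t 22.50 N 11.8 Froll -0.7 Flat -2.2 | contact at roll 19 lat -5 | pos [483.48 -87.25 127.9 ] pad y_nest -111.2 tilt y 0.0002 z -0.0126
```

```bash
python3 -m pendant '[[0,0,0,-0.1,3,0,-1],[0,0,0,0,3,-0.1,-1],[0,0,0,-0.1,3,0,-1],[0,0,0,0,3,-0.1,-1],[0,0,0,0,3,0,-1]]'; python3 ct.py
```

```text
clock: 23.12
position: [486.3, -72.5, 128.2]
eef_rot: [0.153, 1.578, -0.151]
wrist_force: [-1.7, 0.0, 9.3]
opening: 0.322
t 23.12 N 12.7 Froll -0.3 Flat -1.7 | contact at roll 11 lat -5 | pos [486.26 -72.46 128.16] pad y_nest -96.2 tilt y 0.0002 z -0.0124
```

```bash
python3 -m pendant '[[0,0,0,-0.2,3,0,-1],[0,0,0,-0.1,3,-0.1,-1],[0,0,0,-0.1,3,0,-1],[0,0,0,0,3,0,-1],[0,0,0,0,3,0,-1]]'; python3 ct.py
```

```text
clock: 23.75
position: [489.0, -57.8, 128.4]
eef_rot: [0.153, 1.578, -0.151]
wrist_force: [-2.5, -0.2, 7.1]
opening: 0.322
t 23.75 N 10.5 Froll -0.7 Flat -2.4 | contact at roll 10 lat 5 | pos [489.05 -57.81 128.44] pad y_nest -81.2 tilt y 0.0002 z -0.0125
```

```bash
python3 -m pendant '[[0,0,0,0,3,0,-1],[0,0,0,0,3,0,-1],[0,0,0,0,3,0,-1],[0,0,0,0,3,0,-1],[0,0,0,0,3,0,-1]]'; python3 ct.py; python3 fl.py
```

```text
clock: 24.38
position: [491.9, -42.9, 128.6]
eef_rot: [0.153, 1.578, -0.151]
wrist_force: [-3.4, -0.2, 10.0]
opening: 0.323
t 24.38 N 13.4 Froll -0.8 Flat -3.3 | contact at roll 5 lat 4 | pos [491.88 -42.92 128.6 ] pad y_nest -66.1 tilt y 0.0001 z -0.0126
side 584 y -60.8 skew 0.009 z 45.4 x [-77.  95.] res 0.96
scene 1052 y 33.1 skew -1.064 z 27.3 x [33. 98.] res 10.11
```

```bash
python3 -m pendant '[[0,0,0,-0.2,2,0,-1],[0,0,0,-0.2,2,-0.1,-1],[0,0,0,-0.1,2,-0.1,-1],[0,0,0,0,2,0,-1],[0,0,0,0,2,0,-1]]'; python3 ct.py
```

```text
clock: 25.1
position: [493.7, -33.3, 128.7]
eef_rot: [0.153, 1.578, -0.151]
wrist_force: [-1.4, -0.2, 6.6]
opening: 0.321
t 25.10 N 10.0 Froll -0.4 Flat -1.4 | contact at roll -1 lat 20 | pos [493.71 -33.3  128.75] pad y_nest -56.3 tilt y 0.0004 z -0.0127
```

```bash
python3 -m pendant '[[0,0,0,0,2,0,-1],[0,0,0,0,2,0,-1],[0,0,0,0,1,0,-1],[0,0,0,0,1,0,-1],[0,0,0,0,0,0,-1]]'; python3 ct.py
```

```text
clock: 25.72
position: [494.9, -27.2, 128.8]
eef_rot: [0.153, 1.578, -0.15]
wrist_force: [-1.3, 0.3, 6.6]
opening: 0.319
t 25.73 N 10.0 Froll 0.0 Flat -1.3 | contact at roll -5 lat 17 | pos [494.87 -27.23 128.81] pad y_nest -50.1 tilt y 0.0006 z -0.0126
```

```bash
python3 -m pendant '[[0,-0.003,0,0,1,0,-1],[0,0,0,0,1,0,-1],[0,0,0,0,1,0,-1],[0,0,0,0,0.7,0,-1],[0,0,0,0,0,0,-1]]'; python3 ct.py
```

```text
clock: 26.35
position: [495.4, -23.7, 128.7]
eef_rot: [0.153, 1.575, -0.151]
wrist_force: [-1.9, -0.1, 5.5]
opening: 0.323
t 26.35 N 8.9 Froll -0.5 Flat -1.8 | contact at roll -5 lat 18 | pos [495.43 -23.68 128.72] pad y_nest -46.5 tilt y 0.0005 z -0.0099
```

```bash
python3 -m pendant '[[0,0,0,0,1,0,-1],[0,0,0,0,1,0,-1],[0,0,0,0,0.5,0,-1],[0,0,0,0,0,0,-1],[0,0,0,0,0,0,-1]]'; python3 ct.py
```

```text
clock: 26.98
position: [495.9, -21.3, 128.7]
eef_rot: [0.153, 1.575, -0.151]
wrist_force: [-1.5, 0.2, 6.2]
opening: 0.316
t 26.98 N 9.6 Froll -0.1 Flat -1.5 | contact at roll -4 lat 14 | pos [495.9  -21.26 128.73] pad y_nest -44.1 tilt y 0.0004 z -0.0100
```

```bash
python3 -m pendant '[[0,-0.002,0,0,1,0,-1],[0,0,0,0,1,0,-1],[0,0,0,0,0.5,0,-1],[0,0,0,0,0,0,-1],[0,0,0,0,0,0,-1]]'; python3 ct.py
```

```text
clock: 27.6
position: [496.3, -18.8, 128.7]
eef_rot: [0.153, 1.574, -0.151]
wrist_force: [-1.8, 0.7, 5.1]
opening: 0.319
t 27.60 N 8.5 Froll 0.4 Flat -1.9 | contact at roll -7 lat 17 | pos [496.29 -18.82 128.69] pad y_nest -41.6 tilt y 0.0004 z -0.0081
```

```bash
python3 -m pendant '[[0,0,0,0,1,0,-1],[0,0,0,0,0.7,0,-1],[0,0,0,0,0,0,-1],[0,0,0,0,0,0,-1],[0,0,0,0,0,0,-1]]'; python3 ct.py
```

```text
clock: 28.22
position: [496.5, -17.6, 128.7]
eef_rot: [0.152, 1.574, -0.152]
wrist_force: [-1.5, 0.4, 6.0]
opening: 0.318
t 28.23 N 9.4 Froll 0.1 Flat -1.5 | contact at roll -26 lat 14 | pos [496.55 -17.61 128.69] pad y_nest -40.4 tilt y -0.0004 z -0.0083
```

```bash
python3 -m pendant '[[0,0,0,-0.1,0.8,0,-1],[0,0,0,-0.1,0.7,0,-1],[0,0,0,0,0,0,-1],[0,0,0,0,0,0,-1],[0,0,0,0,0,0,-1]]'; python3 ct.py
```

```text
clock: 28.85
position: [496.7, -17.1, 128.7]
eef_rot: [0.152, 1.574, -0.154]
wrist_force: [-1.0, -0.5, 5.7]
opening: 0.321
t 28.85 N 9.1 Froll -0.7 Flat -0.9 | contact at roll -57 lat 29 | pos [496.7  -17.1  128.73] pad y_nest -39.8 tilt y -0.0019 z -0.0087
```

```bash
python3 st.py 496.9 -16.1 128.7; python3 - <<'E'
from h import *
a,_=capture("side");b,_=capture("scene")
save("look3",np.vstack([cv2.resize(a[180:320,200:400],(560,392))[:,:],cv2.resize(b[170:310,200:480],(560,280))]))
E
python3 fl.py
```

```text
t 28.85 pos [496.7  -17.1  128.73] yawY 78.86 xax [-8.9e-03 -2.0e-04 -1.0e+00] F [-1.04 -0.5   5.69] M [-0.58 -0.12 -0.05] op 0.321 q [ 0.48  0.59 -0.73  2.18  0.69  0.62  0.63]
shift [0. 1. 0.]
side 570 y -88.9 skew 0.566 z 50.3 x [-77.  95.] res 5.07
scene 765 y 99.6 skew -1.852 z 34.7 x [62. 98.] res 11.33
```

View pics/look3.png

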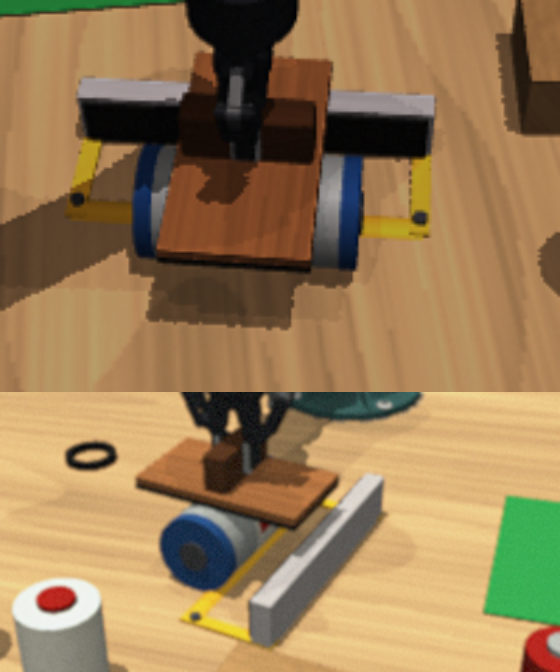

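```bash
python3 - <<'E'
from h import *
for i in range(5):
    capture("wrist"); s=bot.observe(); print(s["wrist_force"].round(2),s["moment"].round(2),s["position"].round(2))
E
```

```text
[-1.36 -1.45  6.08] [-0.59 -0.12 -0.05] [496.69 -17.13 128.73]
[-1.65 -2.41  5.15] [-0.62 -0.09 -0.07] [496.68 -17.1  128.71]
[-1.09 -1.42  6.33] [-0.6  -0.04 -0.1 ] [496.67 -17.11 128.71]
[-0.68 -0.93  5.92] [-0.61 -0.1  -0.08] [496.7  -17.09 128.72]
[-1.54 -1.44  5.13] [-0.62 -0.18 -0.05] [496.64 -17.1  128.72]
```

The repeated readings show that the moment reference lies about 0.3 m above the sole (at the wrist), not at the TCP. So the pad was level to begin with and my correction tilted it by about 0.01. I'll undo that before climbing.

```bash
python3 - <<'E'
s=open("ct.py").read().replace("-38*","-330*")
s=s.replace('s=bot.observe();M','L=[bot.observe()]\n    for i in range(3): capture("wrist");L.append(bot.observe())\n    s=L[-1];s["wrist_force"]=np.mean([l["wrist_force"] for l in L],0);s["moment"]=np.mean([l["moment"] for l in L],0);M')
open("ct.py","w").write(s)
E
python3 -m pendant '[[0,-0.004,0,0.1,0,0,-1],[0,-0.004,0,0.1,0,0,-1],[0,0,0,0,0,0,-1],[0,0,0,0,0,0,-1],[0,0,0,0,0,0,-1]]'; python3 ct.py
```

```text
clock: 29.92
position: [496.5, -17.2, 128.6]
eef_rot: [0.151, 1.567, -0.154]
wrist_force: [-1.1, -2.1, 6.0]
opening: 0.319
t 30.07 N 9.6 Froll -2.1 Flat -0.3 | contact at roll 10 lat 1 | pos [496.53 -17.21 128.57] pad y_nest -40.0 tilt y -0.0024 z -0.0011
```

```bash
python3 -m pendant '[[0,0,0,0,0.6,0,-1],[0,0,0,-0.1,0.6,0,-1],[0,0,0,0,0,0,-1],[0,0,0,0,0,0,-1],[0,0,0,0,0,0,-1]]'; python3 ct.py
```

```text
clock: 30.7
position: [496.7, -16.4, 128.7]
eef_rot: [0.15, 1.567, -0.155]
wrist_force: [-1.4, -3.2, 7.5]
opening: 0.318
t 30.85 N 11.0 Froll -3.1 Flat -1.0 | contact at roll 22 lat 24 | pos [496.65 -16.44 128.69] pad y_nest -39.2 tilt y -0.0033 z -0.0012
```

```bash
python3 -m pendant '[[0,0,0,-0.1,0.6,0,-1],[0,0,0,-0.2,0.6,0,-1],[0,0,0,-0.1,0.6,0,-1],[0,0,0,0,0,0,-1],[0,0,0,0,0,0,-1]]'; python3 ct.py
```

```text
clock: 31.48
position: [497.0, -14.6, 129.0]
eef_rot: [0.15, 1.567, -0.155]
wrist_force: [-1.4, -3.0, 7.0]
opening: 0.32
t 31.62 N 9.8 Froll -3.0 Flat -0.6 | contact at roll 25 lat 12 | pos [497.   -14.56 129.02] pad y_nest -37.3 tilt y -0.0030 z -0.0013
```

```bash
python3 -m pendant '[[0,0,0,-0.15,0.8,0,-1],[0,0,0,-0.15,0.8,0,-1],[0,0,0,-0.15,0.8,0,-1],[0,0,0,-0.15,0.8,0,-1],[0,0,0,0,0,0,-1]]'; python3 ct.py
```

```text
clock: 32.25
position: [497.7, -11.2, 129.6]
eef_rot: [0.151, 1.567, -0.154]
wrist_force: [-0.4, -2.1, 5.9]
opening: 0.323
t 32.40 N 9.5 Froll -2.1 Flat -0.7 | contact at roll 4 lat 20 | pos [497.65 -11.21 129.57] pad y_nest -33.9 tilt y -0.0026 z -0.0013
```

```bash
python3 -m pendant '[[0,0,0,-0.15,1,0,-1],[0,0,0,-0.15,1,0,-1],[0,0,0,-0.15,1,0,-1],[0,0,0,-0.15,1,0,-1],[0,0,0,-0.1,0.6,0,-1]]'; python3 ct.py
```

```text
clock: 33.02
position: [498.5, -6.6, 130.3]
eef_rot: [0.151, 1.567, -0.154]
wrist_force: [-1.2, -2.1, 5.5]
opening: 0.322
t 33.17 N 9.0 Froll -1.9 Flat -0.6 | contact at roll 1 lat 17 | pos [498.52  -6.51 130.28] pad y_nest -29.1 tilt y -0.0023 z -0.0013
```

```bash
python3 -m pendant '[[0,0,0,-0.15,1.2,0,-1],[0,0,0,-0.15,1.2,0,-1],[0,0,0,-0.15,1.2,0,-1],[0,0,0,-0.1,1.2,0,-1],[0,0,0,-0.1,1.2,0,-1]]'; python3 ct.py
```

```text
clock: 33.8
position: [499.7, -0.5, 131.0]
eef_rot: [0.151, 1.567, -0.154]
wrist_force: [-0.4, -3.1, 6.1]
opening: 0.321
t 33.95 N 10.0 Froll -1.8 Flat -0.7 | contact at roll 1 lat 10 | pos [ 4.9973e+02 -3.7000e-01  1.3103e+02] pad y_nest -22.8 tilt y -0.0020 z -0.0012
```

```bash
python3 -m pendant '[[0,0,0,-0.15,1.2,0,-1],[0,0,0,-0.15,1.2,0,-1],[0,0,0,-0.1,1.2,0,-1],[0,0,0,-0.1,1.2,0,-1],[0,0,0,-0.1,1.2,0,-1]]'; python3 ct.py
```

```text
clock: 34.58
position: [500.9, 5.6, 131.6]
eef_rot: [0.151, 1.567, -0.154]
wrist_force: [-0.6, -1.6, 7.4]
opening: 0.319
t 34.73 N 10.2 Froll -1.5 Flat -0.5 | contact at roll 2 lat 2 | pos [500.86   5.8  131.65] pad y_nest -16.6 tilt y -0.0016 z -0.0012
```

```bash
python3 -m pendant '[[0,0,0,-0.15,1.5,0,-1],[0,0,0,-0.1,1.5,0,-1],[0,0,0,-0.1,1.5,0,-1],[0,0,0,-0.1,1.5,0,-1],[0,0,0,-0.1,1.5,0,-1]]'; python3 ct.py
```

```text
clock: 35.35
position: [502.3, 13.2, 132.1]
eef_rot: [0.151, 1.567, -0.153]
wrist_force: [-1.0, -0.6, 5.7]
opening: 0.32
t 35.50 N 9.2 Froll -0.4 Flat -0.7 | contact at roll -30 lat 9 | pos [502.3   13.52 132.17] pad y_nest -8.7 tilt y -0.0010 z -0.0012
```

```bash
python3 -m pendant '[[0,0,0,-0.1,1.5,0,-1],[0,0,0,0,1.5,0,-1],[0,0,0,-0.1,1.5,0,-1],[0,0,0,0,1.5,0,-1],[0,0,0,0,1.5,0,-1]]'; python3 ct.py; python3 fl.py
```

```text
clock: 36.12
position: [503.7, 20.9, 132.4]
eef_rot: [0.151, 1.567, -0.153]
wrist_force: [-2.1, -0.4, 7.6]
opening: 0.319
t 36.27 N 10.2 Froll -0.1 Flat -1.5 | contact at roll -28 lat 27 | pos [503.79  21.2  132.44] pad y_nest -0.9 tilt y -0.0005 z -0.0011
side 846 y -111.8 skew 0.013 z 64.7 x [-76.  93.] res 3.45
scene 512 y -163.9 skew 0.865 z 48.1 x [91. 98.] res 10.75
```

```bash
python3 -m pendant '[[0,0,0,0,1.5,0,-1],[0,0,0,0,1.5,0,-1],[0,0,0,0,1.5,0,-1],[0,0,0,0,1.5,0,-1],[0,0,0,0,1.5,0,-1]]'; python3 ct.py
```

```text
clock: 37.0
position: [505.2, 28.6, 132.5]
eef_rot: [0.152, 1.567, -0.152]
wrist_force: [-1.9, 0.3, 6.9]
opening: 0.319
t 37.15 N 9.7 Froll 0.3 Flat -2.0 | contact at roll -34 lat 41 | pos [505.24  28.83 132.45] pad y_nest 6.9 tilt y -0.0000 z -0.0011
```

```bash
python3 -m pendant '[[0,0,0,0,1.5,0,-1],[0,0,0,0,1.5,0,-1],[0,0,0,0.1,1.5,0,-1],[0,0,0,0,1.5,0,-1],[0,0,0,0.1,1.5,0,-1]]'; python3 ct.py
```

```text
clock: 37.78
position: [506.7, 36.3, 132.3]
eef_rot: [0.152, 1.567, -0.152]
wrist_force: [-1.3, 0.6, 5.8]
opening: 0.321
t 37.92 N 9.0 Froll 0.4 Flat -1.6 | contact at roll -32 lat 35 | pos [506.66  36.49 132.24] pad y_nest 14.7 tilt y 0.0005 z -0.0011
```

```bash
python3 -m pendant '[[0,0,0,0.1,1.5,0,-1],[0,0,0,0.1,1.5,0,-1],[0,0,0,0.1,1.5,0,-1],[0,0,0,0.1,1.5,0,-1],[0,0,0,0.1,1.5,0,-1]]'; python3 ct.py
```

```text
clock: 38.55
position: [508.1, 43.9, 131.8]
eef_rot: [0.153, 1.566, -0.151]
wrist_force: [-1.5, 2.0, 6.0]
opening: 0.318
t 38.70 N 9.2 Froll 1.4 Flat -1.6 | contact at roll -54 lat 29 | pos [508.12  44.15 131.77] pad y_nest 22.5 tilt y 0.0010 z -0.0011
```

```bash
python3 -m pendant '[[0,0,0,0.1,1.5,0,-1],[0,0,0,0.15,1.5,0,-1],[0,0,0,0.15,1.5,0,-1],[0,0,0,0.15,1.5,0,-1],[0,0,0,0.15,1.5,0,-1]]'; python3 ct.py
```

```text
clock: 39.33
position: [509.5, 51.6, 131.1]
eef_rot: [0.153, 1.566, -0.151]
wrist_force: [-1.5, 2.4, 5.6]
opening: 0.32
t 39.48 N 9.0 Froll 1.8 Flat -2.0 | contact at roll -66 lat 40 | pos [509.53  51.69 131.05] pad y_nest 30.1 tilt y 0.0014 z -0.0011
```

```bash
python3 -m pendant '[[0,0,0,0.15,1.5,0,-1],[0,0,0,0.2,1.5,0,-1],[0,0,0,0.2,1.5,0,-1],[0,0,0,0.2,1.5,0,-1],[0,0,0,0.2,1.5,0,-1]]'; python3 ct.py
```

```text
clock: 40.1
position: [510.9, 59.1, 130.1]
eef_rot: [0.153, 1.566, -0.151]
wrist_force: [-0.6, 1.1, 5.9]
opening: 0.321
t 40.25 N 9.0 Froll 1.9 Flat -1.5 | contact at roll -57 lat 20 | pos [510.99  59.24 130.1 ] pad y_nest 37.8 tilt y 0.0018 z -0.0011
```

```bash
python3 -m pendant '[[0,0,0,0.2,1.5,0,-1],[0,0,0,0.2,1.5,0,-1],[0,0,0,0.25,1.5,0,-1],[0,0,0,0.25,1.5,0,-1],[0,0,0,0,0,0,-1]]'; python3 ct.py
```

```text
clock: 40.88
position: [512.1, 65.2, 129.2]
eef_rot: [0.153, 1.566, -0.15]
wrist_force: [-0.9, 3.1, 5.4]
opening: 0.319
t 41.02 N 8.9 Froll 3.1 Flat -2.3 | contact at roll -95 lat 50 | pos [512.06  65.04 129.17] pad y_nest 43.7 tilt y 0.0017 z -0.0012
```

```bash
python3 -m pendant '[[0,0,0,0.2,1.2,0,-1],[0,0,0,0.2,1.2,0,-1],[0,0,0,0.2,1.2,0,-1],[0,0,0,0,0,0,-1],[0,0,0,0,0,0,-1]]'; python3 ct.py
```

```text
clock: 41.65
position: [512.7, 68.6, 128.6]
eef_rot: [0.153, 1.566, -0.15]
wrist_force: [-1.9, 3.8, 4.8]
opening: 0.319
t 41.80 N 8.8 Froll 3.1 Flat -2.5 | contact at roll -88 lat 55 | pos [512.75  68.55 128.55] pad y_nest 47.3 tilt y 0.0018 z -0.0012
```

```bash
python3 -m pendant '[[0,0,0,0.15,1.2,0,-1],[0,0,0,0.15,1.2,0,-1],[0,0,0,0,1.2,0,-1],[0,0,0,0,0,0,-1],[0,0,0,0,0,0,-1]]'; python3 ct.py
```

```text
clock: 42.42
position: [513.2, 71.2, 128.0]
eef_rot: [0.152, 1.567, -0.152]
wrist_force: [-1.5, 3.2, 5.2]
opening: 0.319
t 42.58 N 9.1 Froll 2.2 Flat -2.1 | contact at roll -66 lat 48 | pos [513.25  71.16 127.99] pad y_nest 49.9 tilt y 0.0003 z -0.0016
```

```bash
python3 -m pendant '[[0,0,0,0,1,0,-1],[0,0,0,0,1,0,-1],[0,0,0,0,1,0,-1],[0,0,0,0,1,0,-1],[0,0,0,0,0,0,-1]]'; python3 ct.py
```

```text
clock: 43.2
position: [513.8, 73.6, 127.8]
eef_rot: [0.151, 1.568, -0.154]
wrist_force: [-0.7, 2.1, 5.7]
opening: 0.321
t 43.35 N 8.8 Froll 0.6 Flat -1.2 | contact at roll -70 lat 31 | pos [513.74  73.58 127.74] pad y_nest 52.4 tilt y -0.0025 z -0.0021
```

```bash
python3 -m pendant '[[0,0,0,0,1.2,0,-1],[0,0,0,0,1.2,0,-1],[0,0,0,0,1.2,0,-1],[0,0,0,0,1.2,0,-1],[0,0,0,0,0,0,-1]]'; python3 ct.py
```

```text
clock: 43.98
position: [514.7, 78.8, 127.7]
eef_rot: [0.151, 1.568, -0.153]
wrist_force: [-1.3, 1.2, 4.8]
opening: 0.318
t 44.12 N 8.4 Froll 0.6 Flat -1.2 | contact at roll -74 lat 44 | pos [514.8   79.07 127.76] pad y_nest 58.0 tilt y -0.0007 z -0.0020
```

```bash
python3 -m pendant '[[0,0,0,0,1.2,0,-1],[0,0,0,0,1.2,0,-1],[0,0,0,0,1.2,0,-1],[0,0,0,0,1.2,0,-1],[0,0,0,0,0,0,-1]]'; python3 ct.py
```

```text
clock: 44.75
position: [515.5, 82.9, 127.6]
eef_rot: [0.151, 1.568, -0.154]
wrist_force: [-0.7, -4.3, 4.5]
opening: 0.325
t 44.90 N 7.3 Froll -3.6 Flat 0.4 | contact at roll -16 lat 23 | pos [515.55  83.27 127.64] pad y_nest 62.3 tilt y -0.0015 z -0.0023
```

```bash
python3 -m pendant '[[0,0,0,0,0.8,0,-1],[0,0,0,0,0.8,0,-1],[0,0,0,0,0.8,0,-1],[0,0,0,0,0.6,0,-1],[0,0,0,0,0,0,-1]]'; python3 ct.py
```

```text
clock: 45.52
position: [516.1, 87.6, 127.8]
eef_rot: [0.153, 1.568, -0.151]
wrist_force: [-0.3, -2.3, 1.4]
opening: 0.32
t 45.67 N 5.1 Froll -2.4 Flat 0.2 | contact at roll -27 lat 13 | pos [516.18  87.53 127.78] pad y_nest 66.6 tilt y 0.0006 z -0.0021
```

The roll force reversed and then the sole slid, so the canister is against the stop. I'll lift off straight up.

```bash
python3 -m pendant '[[0,0,0,-1,0,0,-1],[0,0,0,-4,0,0,-1],[0,0,0,-10,0,0,-1],[0,0,0,-15,0,0,-1],[0,0,0,-10,0,0,-1]]'
python3 -m pendant '[[0,0,0,0,40,0,-1],[0,0,0,0,47,-17,-1],[0,0,0,0,47,-17,-1],[0,0,0,0,47,-17,-1],[0,0,0,0,30,-17,-1]]'
python3 st.py 406 354 160 -0.7
python3 - <<'E'
from h import *
a,da=capture("side");save("look4",cv2.resize(a[180:320,200:400],(700,490)))
K,T=cam("side");P=cloud(da,K,T,np.ones_like(da,bool));n=np.array([496.2,23.6]);u=np.array([.193,.981]);b=np.array([.981,-.193])
y=(P[:,:2]-n)@u;x=(P[:,:2]-n)@b;z=P[:,2]
from scipy.optimize import least_squares
m=(abs(x)<100)&(y>-48)&(y<38)&(z>20)&(z<95)
r=least_squares(lambda p:np.hypot(y[m]-p[0]-p[1]*x[m],z[m]-p[2])-44.5,[0,0,44.5],loss="soft_l1",f_scale=1.5)
print(r.x,np.percentile(x[m],[2,98]))
E
```

```text
clock: 46.3
position: [516.9, 87.6, 169.3]
eef_rot: [0.153, 1.566, -0.151]
wrist_force: [0.4, -0.1, -4.4]
opening: 0.32
clock: 46.92
position: [490.0, 310.7, 169.1]
eef_rot: [0.153, 1.567, -0.148]
wrist_force: [0.7, 0.5, -3.6]
opening: 0.318
t 46.92 pos [489.98 310.72 169.11] yawY 79.0 xax [-7.0e-04  3.5e-03 -1.0e+00] F [ 0.7   0.53 -3.64] M [ 0.1   0.01 -0.01] op 0.318 q [-0.11  0.62 -0.76  1.98  0.6   0.78  0.16]
shift [  9.3  26.4 -90.7]
turn [ 1.391 -0.003 -0.002] shift in goal axes [  9.1 -84.5 -42.2]
[2.72817407e+00 8.67512832e-03 4.57390257e+01] [-74.5103798   91.23908023]
```

View pics/look4.png

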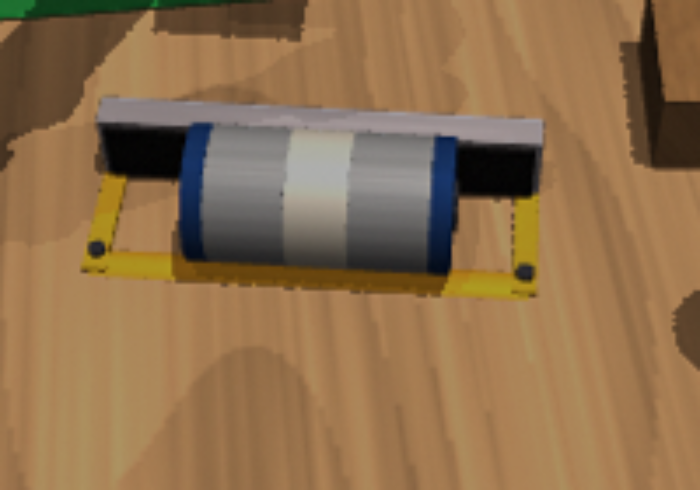

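The side view shows the canister in the nest, lying square against the stop (y about +2 mm, skew under 0.01). Next I return the pad.

```bash
python3 -m pendant '[[0.174,0,0,0,0,0,-1],[0.174,0,0,0,0,0,-1],[0.174,0,0,0,0,0,-1],[0.174,0,0,0,0,0,-1],[0.174,0,0,0,0,0,-1]]'
python3 -m pendant '[[0.174,0,0,0,0,0,-1],[0.174,0,0,0,0,0,-1],[0.173,0,0,0,0,0,-1],[0,0,0,0,-42,-20,-1],[0,0,0,0,-42,-21,-1]]'
python3 -m pendant '[[0,0,0,40,0,0,-1],[0,0,0,40,0,0,-1],[0,0,0,20,0,0,-1],[0,0,0,10,0,0,-1],[0,0,0,0,0,0,-1]]'
python3 st.py 406 354 43.5 -0.7
```

```text
clock: 47.6
position: [490.2, 307.2, 168.6]
eef_rot: [0.833, 1.408, -0.833]
wrist_force: [-0.9, -0.2, -3.5]
opening: 0.32
clock: 48.22
position: [406.3, 349.9, 168.7]
eef_rot: [1.221, 1.204, -1.221]
wrist_force: [-0.1, 1.2, -3.6]
opening: 0.322
clock: 48.85
position: [406.6, 349.7, 58.2]
eef_rot: [1.219, 1.205, -1.221]
wrist_force: [-0.3, -0.4, -3.3]
opening: 0.317
t 48.85 pos [406.64 349.75  58.19] yawY -0.8 xax [-2.2e-03  6.0e-04 -1.0e+00] F [-0.29 -0.39 -3.31] M [ 0.01 -0.05  0.02] op 0.317 q [-0.6   0.66 -0.27  2.14  0.43  0.39 -1.23]
shift [14.7 -0.7 -4.2]
turn [-0.002 -0.001  0.002] shift in goal axes [14.7 -0.7 -4.2]
```

```bash
python3 -m pendant '[[0,-0.001,0.002,5,0,0,-1],[0,0,0,5,0,0,-1],[0,0,0,3,0,0,-1],[0,0,0,1,0,0,-1],[0,0,0,0,0,0,-1]]'
python3 -m pendant '[[0,0,0,0.5,0,0,-1],[0,0,0,0.4,0,0,-1],[0,0,0,0.3,0,0,-1],[0,0,0,0,0,0,-1],[0,0,0,0,0,0,-1]]'
python3 st.py
```

```text
clock: 49.48
position: [406.6, 349.5, 44.1]
eef_rot: [1.219, 1.202, -1.22]
wrist_force: [-0.1, 0.2, -2.9]
opening: 0.318
clock: 50.1
position: [406.6, 349.5, 42.9]
eef_rot: [1.219, 1.202, -1.22]
wrist_force: [0.2, 0.3, -3.2]
opening: 0.318
t 50.1 pos [406.56 349.53  42.92] yawY -0.8 xax [ 0.e+00 -6.e-04 -1.e+00] F [ 0.23  0.32 -3.22] M [ 0.02  0.04 -0.02] op 0.318 q [-0.62  0.69 -0.24  2.14  0.45  0.36 -1.24]
```

```bash
python3 -m pendant '[[0,0,0,0.4,0,0,-1],[0,0,0,0.4,0,0,-1],[0,0,0,0.2,0,0,-1],[0,0,0,0,0,0,-1],[0,0,0,0,0,0,-1]]'
python3 st.py
```

```text
clock: 50.72
position: [406.6, 349.5, 42.7]
eef_rot: [1.219, 1.202, -1.22]
wrist_force: [-2.0, -1.6, 5.7]
opening: 0.32
t 50.73 pos [406.59 349.45  42.68] yawY -0.81 xax [ 5.e-04 -8.e-04 -1.e+00] F [-2.   -1.63  5.65] M [-0.17  0.31  0.02] op 0.32 q [-0.62  0.69 -0.24  2.14  0.45  0.36 -1.24]
```

Touchdown. I'll release and retreat straight up.

```bash
python3 -m pendant '[[0,0,0,-0.4,0,0,-1],[0,0,0,0,0,0,1],[0,0,0,0,0,0,1],[0,0,0,0,0,0,1],[0,0,0,0,0,0,1]]'
python3 -m pendant '[[0,0,0,0,0,0,1],[0,0,0,-5,0,0,1],[0,0,0,-20,0,0,1],[0,0,0,-35,0,0,1],[0,0,0,-40,0,0,1]]'
python3 -m pendant '[[0,0,0,-40,0,0,1],[0,0,0,-30,0,0,1],[0,0,0,0,0,0,1],[0,0,0,0,0,0,1],[0,0,0,0,0,0,1]]'
python3 st.py; python3 - <<'E'
from h import *
a,d=capture("side");save("end",a)
K,T=cam("side");P=cloud(d,K,T,np.ones_like(d,bool))
Q=P[np.all((P>(280,270,14))&(P<(560,460,27)),axis=1)].astype(np.float32);print(cv2.minAreaRect(np.ascontiguousarray(Q[:,:2])),np.median(Q[:,2]))
n=np.array([496.2,23.6]);u=np.array([.193,.981]);b=np.array([.981,-.193])
y=(P[:,:2]-n)@u;x=(P[:,:2]-n)@b;z=P[:,2]
from scipy.optimize import least_squares
m=(abs(x)<100)&(y>-48)&(y<38)&(z>20)&(z<95)
r=least_squares(lambda p:np.hypot(y[m]-p[0]-p[1]*x[m],z[m]-p[2])-44.5,[0,0,44.5],loss="soft_l1",f_scale=1.5)
print(r.x,np.percentile(x[m],[2,98]))
E
```

```text
clock: 51.35
position: [406.6, 349.6, 42.3]
eef_rot: [1.219, 1.202, -1.22]
wrist_force: [1.2, 0.1, -0.8]
opening: 1.0
clock: 51.98
position: [406.2, 349.2, 143.2]
eef_rot: [1.218, 1.202, -1.221]
wrist_force: [1.5, 1.4, -0.3]
opening: 1.0
clock: 52.6
position: [405.9, 348.8, 211.1]
eef_rot: [1.217, 1.202, -1.222]
wrist_force: [-0.2, 0.3, 0.2]
opening: 1.003
t 52.6 pos [405.91 348.84 211.12] yawY -0.8 xax [-0.0019 -0.0025 -1.    ] F [-0.2   0.27  0.24] M [-0.04 -0.02  0.06] op 1.003 q [-0.47  0.43 -0.43  2.05  0.27  0.72 -1.08]
((406.07757568359375, 348.2870178222656), (116.90678405761719, 200.52589416503906), 89.24462890625) 21.301874
[2.72899904e+00 9.18902255e-03 4.57245819e+01] [-74.56117725  91.16943105]
```

View pics/end.png

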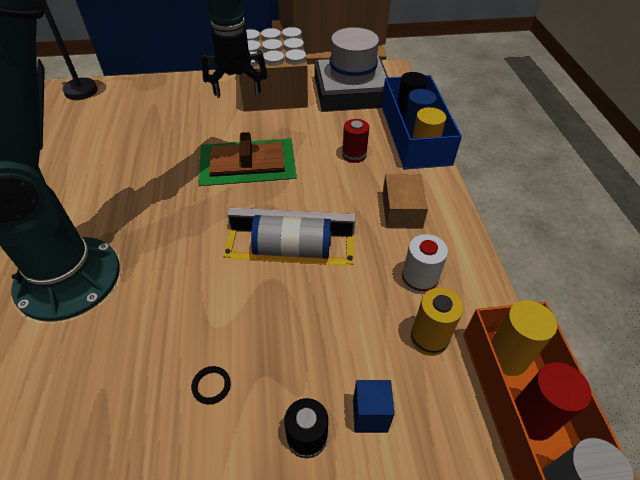

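The final view shows the pad flat on its mat at (246,157), the canister in the nest at (291,236), the other stock unmoved and the hand clear.

```bash
python3 -c "
from cell import bot
print(bot.hand_in())"
```

```text
the job is handed in; nothing more can be done
None
```

I rolled the canister over the rail into the nest with the pad's sole. It lies against the rubber stop, and the pad is back flat on its mat. I handed the job in at about 53 s.

**Last checks:**
- **Canister:** y is about +2.7 mm from the nest origin, x about +8 mm and the axis skew about 0.01 rad. It was at the same place in both looks, before and after the pad was put back.
- **Pad:** its centre is at about (406, 348) mm, roughly 3 mm from the mat's centre. It is flat and released.
- **Hand and other stock:** the hand is clear of everything, and in the last picture the other stock stands where it was.
- **Pressing force:** it read about 5–13 N at the checks between moves. It was not measured within moves.

**What went wrong or disagreed:**
- **Tilted pad:** at first I took the moment readings to be about the tool centre point and tilted the pad by about 0.01 rad to "level" it. Readings at the rail showed they are taken higher up the wrist, so I undid the tilt. It stayed far below the 0.2 rad limit.
- **Load position:** the load position worked out from the moments stayed noisy, so I relied on the force and the cameras.
- **Camera fit:** fitting the canister in the images failed while the pad hid it near the rail and the crest. I used the roll distance and force there.

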